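Lock the indexing spindle

TASK

Lock the indexing spindle on the bench: push the upright pin round with a fingertip until the slot in the steel disc lines up with the locking bolt, then push the bolt by its upright tab fully home into the slot. Leave the tools and parts standing around it where they are.

Things in the scene. Friction and masses are not known exactly. Their poses are not given: they have to be found in the camera images.
- fixture: Indexing spindle: a green base plate fixed to the bench, 150 mm (its x) by 295 mm (its y, from -210 to +85 mm), 20 mm high, carrying a steel disc and a sliding locking bolt. Origin: on the disc's vertical axis, at bench height. The bolt slides along the line x = 0, towards +y.
- disc_centre (a point): Centre of the disc's top face, on its axis, 40 mm above the bench. The steel disc has a radius of 65 mm and is 14 mm thick; a hub nut of radius 18 mm on it reaches 52 mm above the bench.
- disc (a joint): Angle of the disc (rad), growing counter-clockwise seen from above. 0: slot straight at the bolt, pin on the fixture's +y side. At the angle a the pin is at fixture (-46 sin a, 46 cos a) mm. It starts between +0.6 and +1.8 (pin on the fixture's -x side): turn it clockwise. Range -1.2 to 2.6; it stays where it is left (friction 0.12 N m, some 2.6 N at the pin).
- pin_top (a point): Top centre of the upright round steel pin on the disc, by which the disc is pushed round: 16 mm in diameter, from the disc's top (40 mm above the bench) up to 85 mm above the bench, 46 mm from the axis, opposite the slot.
- slot_mouth (a point): Middle of the mouth of the slot, at the disc's rim (65 mm from the axis) and top face. The slot is open at the rim, 22 mm wide with parallel sides, 43 mm deep towards the axis.
- guide_top (a point): Top centre of the green guide block that the bolt slides through: 49 mm in fixture x, 50 mm in y (-127 to -77 mm), top 54 mm above the bench, screw heads to 58 mm.
- bolt (a joint): How far the bolt is pushed in (m): 0 drawn back (nose 12 mm short of the disc's rim), 0.052 fully home at its stop (nose 40 mm inside the slot, tab against the guide block). Starts at 0 to 0.008, slides with about 2.5 N of friction, stays where it is left. If the slot does not line up, the nose strikes the disc's rim at about 0.012 and goes no further.
- tab_top (a point): Top centre of the upright tab at the bolt's tail: a steel plate 30 mm wide (fixture x), 12 mm thick (fixture y), from 27 to 81 mm above the bench. Its back face, 6 mm to the fixture's -y from this point, is the one to push. With the bolt at the joint value q (m) this point is at fixture x = 0, y = -0.187 + q.
- bolt_nose (a point): Top centre of the tip of the bolt's nose. The bolt is a flat steel bar 14 mm wide, 27 to 39 mm above the bench; its nose tapers to 8 mm over the last 8 mm.
- collet: Loose bystander: steel collet, 32 mm in diameter, 50 mm high, standing beyond the base plate. Origin under its centre.
- oil_jar: Loose bystander: yellow jar, 44 mm in diameter, 85 mm high, standing beyond the base plate. Origin under its centre.
- vee_block: Loose bystander: dark steel vee block 45 x 36 x 32 mm high, between the base plate and the robot. Origin under its centre.
- chuck_key: Loose bystander: T-shaped dark steel chuck key, 85 mm long, 70 mm cross bar, 12 mm high, lying between the base plate and the robot. Origin on the bench at the cross bar's end, stem along its x.
- cutter_cup: Loose bystander: empty aluminium cup, 60 mm in diameter, 75 mm high, standing past the bolt's end of the base plate. Origin under its centre.
- brush: Loose bystander: wooden brush lying on the bench to the left of the fixture. Origin under its middle.
- spanner: Loose bystander: steel spanner lying on the bench to the right of the fixture. Origin under its middle.

How it is judged:
By the outcome, as a careful person would: the job done as asked, in the order asked, and still so for the second after the job is handed in, with the robot touching nothing.
It also fails if it takes over 56 s, if anything falls off the work surface, if the arm or the gripper's body presses on something with over 40 N, if the wrist force passes 120 N, or if a joint passes its speed limit or range.

ROBOT

A 7-joint arm with a two-finger parallel gripper is mounted at the origin on the work surface. World frame = base frame: x ahead of the robot, y to its left, z up, the work surface at z = 0. Lengths are in m, angles in rad, forces in N, time in s.
With the tool pointing down it reaches from about 0.4 to 0.85 m from the base axis. Payload 4.5 kg.
Tool frame: the origin (TCP) lies at the very end of the fingers, on their centre line; the grasp point (between the pads) lies 19 mm behind it (tcp_to_grasp is the z of the grasp point in the tool frame, in m); z points along the fingers, y is the line along which they close (so a half turn about z gives the same grasp; the last joint's range is limited). The gripper opens to 88 mm and grips with 3 to 60 N. Pads are 18 mm wide; open, the fingers measure 123 mm over their backs; the gripper's body (75 mm by 187 mm) begins 45 mm behind the grasp point.
Start: joints at [1.151, 0.689, -0.195, 1.565, 0.157, 0.902, -0.215], TCP at [0.274, -0.562, 0.239] pointing down, gripper open.
Joint ranges: [-3.01, 3.01], [-0.46, 2.08], [-1.47, 1.51], [0.13, 2.56], [-1, 4.14], [0.04, 2.09], [-2.66, 2.66]. Speed limits (rad/s): [2.57, 2.57, 3.14, 3.14, 3.14, 3.14, 3.14].

INTERFACE

Orientations are given as a unit quaternion [x, y, z, w].
In Python, from plant import * gives the robot as it stands. The module is installed in compiled form; this text tells all that it offers.
- The arm moves only by the shell command python3 -m jog 'ROWS' [OPENING] [FORCE]. ROWS is JSON, a list that holds one entry, the list of rows, each a list of 6 numbers: the shift along the tool's x, y, z in m, then the turn, a rotation vector about the tool's x, y, z in rad. In form: [[[dx, dy, dz, ax, ay, az], ...]]. A call has 1 to 12 rows; each row shifts and turns the commanded pose from where the row before left it, along the tool's axes as they then stand; what a row does not reach is not made up. A row lasts 1/8 s, in which the tool goes at most 62.5 mm and 10.7 degrees, less where a joint would pass 70% of its speed; a pose out of reach is approached as far as the arm can. A call with a gripper value outside its range is refused whole. OPENING is the finger opening in m, from 0 to 0.0881, set as the call begins (- or left out, the last holds). The fingers move at their own pace and stop on an object; FORCE is the grip in N (left out, the last holds). Time passes only in rows, so rows that do not move let the fingers close. It gives the time, the measured TCP pose, the force, the opening and the grip force at its end, in the units of the state.
- get_state(): the state, without advancing time (a new reading comes with each control period).
- snapshot(name): name is "scene" or "side" or "wrist"; returns a dict with "frame" (480x640x3 uint8, red, green, blue), "mtx" (3x3 intrinsics, pixels), "D" ([k1, k2, p1, p2, k3] as OpenCV has them; the pictures are not rectified), "xyz" and "orientation" of the camera in the world; the wrist camera has in their place "mount" (4x4, takes a point from camera to tool coordinates, whose origin is the TCP and whose axes are the flange's). Camera axes: x right, y down, z forward; pixel columns grow to the right and rows downward; lengths in m; the calibration is good to about 2 mm. A picture is of the moment at which its call begins: read the wrist's pose just before it. There is no depth.
- finish_job(): hands the job in; it is judged then, once.
The state is a dict: "clock": time; "q": joint angles; "qd": joint speeds; "joint_torque": joint torques, N m; "tool_pos": TCP position; "eef_rot": TCP orientation; "contact_force": force on the tool from outside, world axes, zero at the start; "moment": the same for the moment, N m; "opening": opening from 0.0 (shut) to 1.0 (fully open); "finger_force": force on a finger pad.
Only numpy, scipy, OpenCV 4.12 (cv2) and the standard library are available. Lean on these libraries where they do the work, as an engineer would, in place of code of your own. Each camera call takes 0.05 s, during which the arm holds its last target. There are 200 camera calls.

## Working session

There is one attempt and no reset: what is moved stays moved. The work goes in short steps, Python scripts to look and compute and a shell command to move; the robot and the scene stay as the last step left them, time stands still between calls to the robot, and variables do not carry over. Pictures are saved under pics/ and viewed, at most 13 in all, crops included, and the job is handed in when it is done.

```bash
mkdir -p pics; python3 - <<'E'
from plant import *
import cv2,numpy as np
s=get_state();print(s)
for n in["scene","side","wrist"]:
    d=snapshot(n);cv2.imwrite(f"pics/{n}0.png",d["frame"][:,:,::-1])
    np.savez(f"{n}0.npz",**d)
    print(n,{k:np.round(np.array(v),4).tolist() for k,v in d.items() if k!="frame"})
E
```

```text
{'clock': 0.0, 'q': array([ 1.15081715,  0.6899715 , -0.19449625,  1.56634189,  0.15727483,
        0.90247426, -0.21507576]), 'qd': array([ 0.00152952,  0.00027364, -0.0001668 , -0.00169598, -0.00267202,
        0.00104767, -0.00138772]), 'joint_torque': array([ 9.00883351e-04, -5.27571881e+01, -1.26722731e+00, -1.53430635e+01,
       -5.27563167e-02,  6.60869671e-03,  1.78691766e-04]), 'tool_pos': array([ 0.27365761, -0.56120851,  0.23791792]), 'eef_rot': array([ 9.74361495e-01,  2.24986355e-01, -2.61739791e-04, -8.65081054e-04]), 'contact_force': array([ 0.00138044,  0.4706239 , -0.27637643]), 'moment': array([-0.02488875, -0.03824127, -0.03247411]), 'finger_force': 0.0, 'opening': 1.0030296123290996}
scene {'mtx': [[524.6927, 0.0, 317.8963], [0.0, 524.6927, 234.2571], [0.0, 0.0, 1.0]], 'D': [0.037, 0.0, 0.0, 0.0, 0.0], 'xyz': [1.4583, -0.3476, 0.6489], 'orientation': [0.7145, 0.4914, -0.2845, -0.4086]}
side {'mtx': [[484.5024, 0.0, 317.675], [0.0, 484.5024, 236.5199], [0.0, 0.0, 1.0]], 'D': [0.0181, 0.0, 0.0, 0.0, 0.0], 'xyz': [0.4613, 0.8388, 1.0199], 'orientation': [-0.0695, 0.9332, -0.3518, 0.0238]}
wrist {'mtx': [[413.3053, 0.0, 314.775], [0.0, 413.3053, 234.9247], [0.0, 0.0, 1.0]], 'D': [-0.0853, 0.0, 0.0, 0.0, 0.0], 'mount': [[0.0003, -0.9474, -0.32, 0.0837], [1.0, 0.0003, -0.0001, 0.0002], [0.0002, -0.32, 0.9474, -0.1454], [0.0, 0.0, 0.0, 1.0]]}
```

View pics/scene0.png

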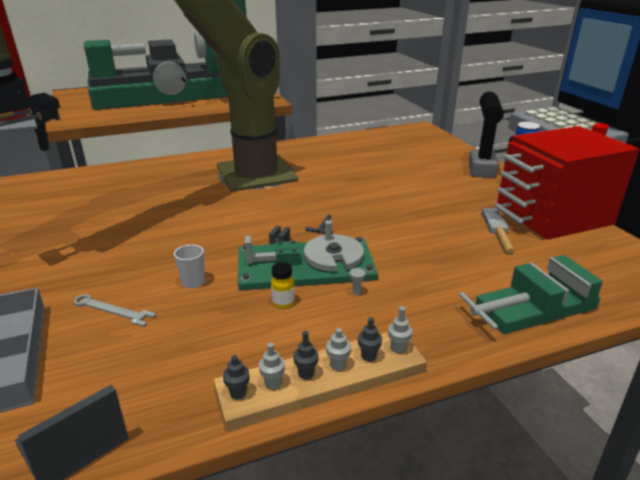

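View pics/side0.png

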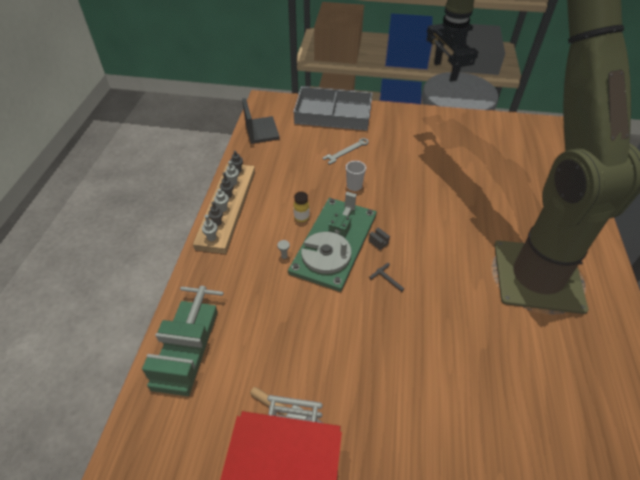

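The scene view shows the green fixture mid-picture: tab top near (249,240), pin near (328,228), disc at (333,250), jar (283,285), collet (357,280) and cup (190,265). The side view shows the pin at (345,252), disc at (326,251), slot at (310,247), tab at (350,200) and cup (355,177).

```bash
cat > h.py <<'E'
import numpy as np,cv2
from scipy.spatial.transform import Rotation as R
def cam(d,s=None):
    if "mount" in d:
        T=np.eye(4);T[:3,:3]=R.from_quat(s["eef_rot"]).as_matrix();T[:3,3]=s["tool_pos"];T=T@d["mount"];return T[:3,3],T[:3,:3]
    return np.array(d["xyz"]),R.from_quat(d["orientation"]).as_matrix()
def rays(d,px,s=None):
    o,M=cam(d,s);u=cv2.undistortPoints(np.array(px,float).reshape(-1,1,2),d["mtx"],d["D"])[:,0]
    r=np.c_[u,np.ones(len(u))]@M.T;return o,r/np.linalg.norm(r,axis=1)[:,None]
def plane(d,px,z,s=None):
    o,r=rays(d,px,s);return o+r*((z-o[2])/r[:,2])[:,None]
def tri(o1,r1,o2,r2):
    A=sum(np.eye(3)-np.outer(r,r) for r in(r1,r2));b=sum((np.eye(3)-np.outer(r,r))@o for o,r in((o1,r1),(o2,r2)))
    p=np.linalg.solve(A,b);return p,np.linalg.norm(np.cross(r1,p-o1))
def green(d):
    h=cv2.cvtColor(d["frame"],cv2.COLOR_RGB2HSV);return cv2.inRange(h,(60,80,30),(95,255,200))
E
python3 - <<'E'
from h import *
a=dict(np.load("scene0.npz"));b=dict(np.load("side0.npz"))
for n,p,q in[("tab",(249,239),(350,196)),("pin",(328,222),(345,248)),("jar",(282,268),(301,196)),("nut",(333,247),(326,249)),("collet",(357,272),(284,244)),("cup",(190,250),(356,167))]:
    o1,r1=rays(a,[p]);o2,r2=rays(b,[q]);print(n,np.round(tri(o1,r1[0],o2,r2[0]),4))
for d in(a,b):
    m=green(d);c,_=cv2.findContours(m,0,1)
    for k in c:
        if cv2.contourArea(k)>500:
            r=cv2.minAreaRect(k);print(r)
            if abs(r[0][0]-320)<40: print(np.round(plane(d,cv2.boxPoints(r),.02),3))
E
```

```text
Traceback (most recent call last):
ValueError: setting an array element with a sequence. The requested array has an inhomogeneous shape after 1 dimensions. The detected shape was (2,) + inhomogeneous part.
```

```bash
sed -i 's/return p,np.linalg.norm(np.cross(r1,p-o1))/return np.r_[p,np.linalg.norm(np.cross(r1,p-o1))]/' h.py
python3 - <<'E'
from h import *
a=dict(np.load("scene0.npz"));b=dict(np.load("side0.npz"))
for n,p,q in[("tab",(249,239),(350,196)),("pin",(328,222),(345,248)),("jar",(282,268),(301,196)),("nut",(333,247),(326,249)),("collet",(357,272),(284,244)),("cup",(190,250),(356,167))]:
    o1,r1=rays(a,[p]);o2,r2=rays(b,[q]);print(n,np.round(tri(o1,r1[0],o2,r2[0]),4))
for d in(a,b):
    m=green(d);c,_=cv2.findContours(m,0,1)
    for k in c:
        if cv2.contourArea(k)>500:
            r=cv2.minAreaRect(k)
            if abs(r[0][0]-320)<40: print(r,np.round(plane(d,cv2.boxPoints(r),.02),3))
E
```

```text
tab [ 0.5102 -0.1456  0.0773  0.0019]
pin [0.5018 0.0408 0.0753 0.0044]
jar [ 6.456e-01 -1.164e-01  8.280e-02  5.000e-04]
nut [0.5539 0.0291 0.0441 0.0011]
collet [6.658e-01 3.430e-02 4.900e-02 4.000e-04]
cup [ 5.061e-01 -2.701e-01  7.670e-02  4.000e-04]
((293.0550842285156, 262.5969543457031), (44.56808853149414, 111.13907623291016), 85.74114990234375) [[ 0.425 -0.16   0.02 ]
 [ 0.483  0.092  0.02 ]
 [ 0.652  0.027  0.02 ]
 [ 0.597 -0.193  0.02 ]]
```

```bash
python3 -m jog '[[[0.037,-0.028,-0.005,0,0,0],[0.037,-0.028,-0.005,0,0,0],[0.037,-0.028,-0.005,0,0,0],[0.037,-0.028,-0.005,0,0,0],[0.037,-0.028,-0.005,0,0,0],[0.037,-0.028,-0.005,0,0,0],[0.037,-0.028,-0.005,0,0,0],[0.037,-0.028,-0.005,0,0,0],[0.037,-0.028,0,0,0,0],[0.037,-0.028,0,0,0,0],[0.037,-0.028,0,0,0,0],[0,0,0,0,0,0]]]' 0
python3 -m jog '[[[0,0,0,0,0,-0.175],[0,0,0,0,0,-0.175],[0,0,0,0,0,-0.175],[0,0,0,0,0,-0.175],[0,0,0,0,0,-0.175],[0,0,0,0,0,0],[0,0,0,0,0,0]]]'
python3 - <<'E'
from plant import *
import cv2,numpy as np
s=get_state();d=snapshot("wrist");print(s["clock"],s["q"],s["tool_pos"],s["eef_rot"],s["contact_force"])
cv2.imwrite("pics/w1.png",d["frame"][:,:,::-1]);np.savez("w1.npz",tool_pos=s["tool_pos"],eef_rot=s["eef_rot"],**d)
E
```

```text
clock: 1.65
tool_pos: [0.5064, -0.1019, 0.2787]
eef_rot: [0.973, 0.229, 0.001, -0.001]
contact_force: [-1.1, -0.8, -0.6]
opening: 0.002
finger_force: 0.0
clock: 2.52
tool_pos: [0.5044, -0.1073, 0.2786]
eef_rot: [0.789, 0.615, -0.0, 0.0]
contact_force: [-0.7, -0.1, -0.2]
opening: 0.006
finger_force: 0.0
2.525 [ 0.40095734  0.51653305 -0.43951827  1.83270761  0.28293912  0.85471772
 -0.42187844] [ 0.50441384 -0.10731033  0.27861072] [ 7.88533095e-01  6.14992236e-01 -3.25790892e-04  4.44004310e-05] [-0.66175133 -0.09388687 -0.17638118]
```

View pics/w1.png

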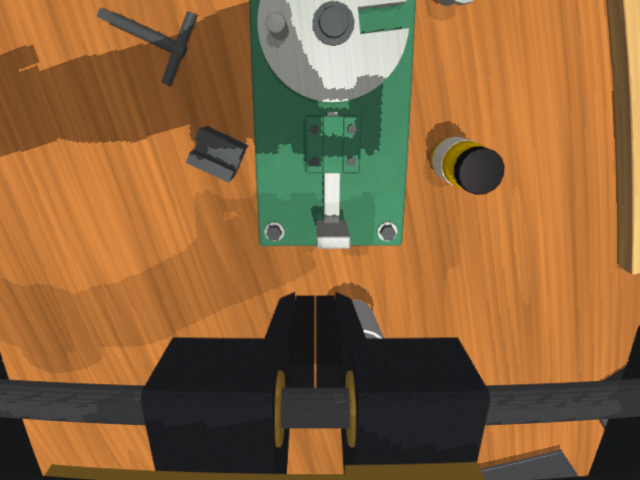

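The wrist view shows the nut at about (333,22), pin at (277,25), tab top at (333,242) and the slot pointing right at (385,19). The vee block is at (217,152). I'll shift forward for a second wrist view.

```bash
python3 -m jog '[[[0.03,0,0,0,0,0],[0.04,0,0,0,0,0],[0.04,0,0,0,0,0],[0,0,0,0,0,0],[0,0,0,0,0,0]]]' 0
python3 - <<'E'
from plant import *
import cv2,numpy as np
s=get_state();d=snapshot("wrist");print(s["clock"],s["tool_pos"],s["eef_rot"],s["contact_force"])
cv2.imwrite("pics/w2.png",d["frame"][:,:,::-1]);np.savez("w2.npz",tool_pos=s["tool_pos"],eef_rot=s["eef_rot"],**d)
E
```

```text
clock: 3.2
tool_pos: [0.5309, -0.0005, 0.2786]
eef_rot: [0.788, 0.616, -0.001, 0.0]
contact_force: [-0.7, -0.3, 0.2]
opening: 0.007
finger_force: 0.0
3.2 [ 5.30911766e-01 -5.28157786e-04  2.78571472e-01] [ 7.87667591e-01  6.16100063e-01 -6.03598194e-04  3.37899381e-04] [-0.71787569 -0.25392217  0.19981886]
```

View pics/w2.png

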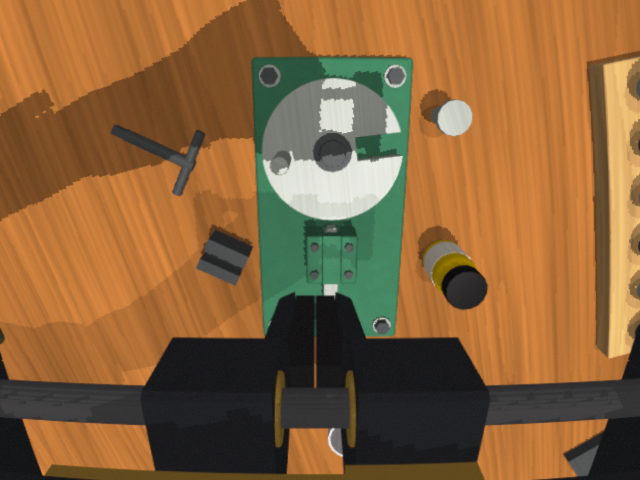

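The second view shows the disc centred at about (332,149), nut (332,151), pin blob (281,161), slot (380,146) and guide screws (314,247), (348,247), (314,274) and (348,274).

```bash
python3 - <<'E'
from h import *
a=dict(np.load("w1.npz"));b=dict(np.load("w2.npz"))
def T(n,p,q):
    o1,r1=rays(a,[p],a);o2,r2=rays(b,[q],b);print(n,np.round(tri(o1,r1[0],o2,r2[0])*1000,1))
T("nut",(333,22),(332,151));T("pin",(276,21),(279,158))
T("screwA",(314,129),(314,247));T("screwB",(351,129),(348,247));T("screwC",(314,161),(314,274));T("screwD",(351,161),(348,274))
print("tab top@.081",plane(a,[(333,242)],.081,a),"disc",plane(b,[(332,149)],.04,b),"slot mid mouth",plane(b,[(401,146)],.04,b),"pin",plane(b,[(279,158)],.085,b))
print("plate far screws",plane(b,[(269,76),(395,76)],.02,b),"near",plane(a,[(274,232),(387,232)],.02,a))
f=np.hstack([cv2.resize(a["frame"][0:90,240:420],None,fx=4,fy=4)[:,:,:],]);g=cv2.resize(b["frame"][110:200,240:420],None,fx=4,fy=4)
cv2.imwrite("pics/crop1.png",np.vstack([f[:300],g[:300]])[:,:,::-1])
E
```

```text
nut [554.9  29.9  40.6   0. ]
pin [5.089e+02 3.820e+01 6.490e+01 2.000e-01]
screwA [ 5.174e+02 -5.260e+01  5.420e+01  1.000e-01]
screwB [548.9 -60.4  54.    0. ]
screwC [510.7 -79.7  54.5   0. ]
screwD [542.8 -87.7  54.4   0. ]
tab top@.081 [[ 0.51063675 -0.14898842  0.081     ]] disc [[0.55526393 0.03158936 0.04      ]] slot mid mouth [[0.61765145 0.01926117 0.04      ]] pin [[0.51114941 0.04064025 0.085     ]]
plate far screws [[0.51440158 0.10859417 0.02      ]
 [0.6276558  0.08084694 0.02      ]] near [[ 0.45157115 -0.14537338  0.02      ]
 [ 0.56459518 -0.17364704  0.02      ]]
```

View pics/crop1.png

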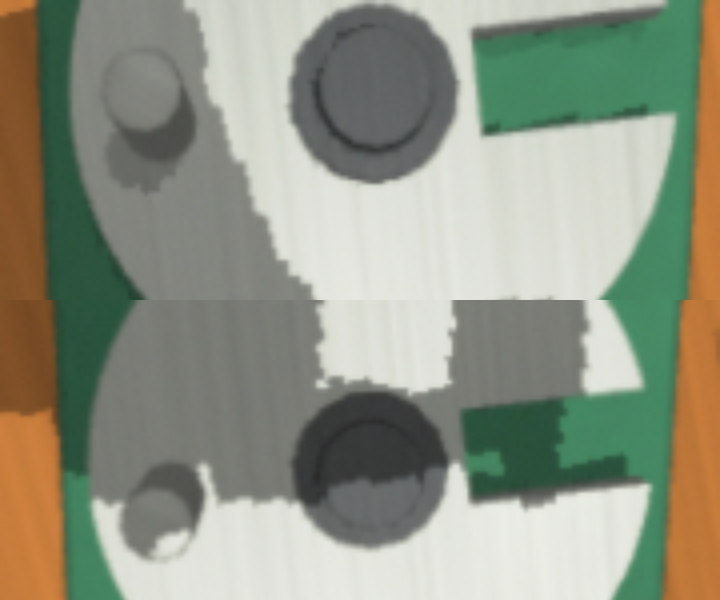

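```bash
python3 -m jog '[[[-0.002,0.03,0,0,0,0],[0,0,0.05,0,0,0],[0,0,0.05,0,0,0],[0,0,0.05,0,0,0],[0,0,0.04,0,0,0],[0,0,0.02,0,0,0],[0,0,0.01,0,0,0],[0,0,0,0,0,0],[0,0,0,0,0,0]]]' 0
python3 - <<'E'
from plant import *
import cv2,numpy as np
s=get_state();d=snapshot("wrist");print(s["tool_pos"],s["eef_rot"],s["contact_force"])
cv2.imwrite("pics/w3.png",d["frame"][:,:,::-1]);np.savez("w3.npz",tool_pos=s["tool_pos"],eef_rot=s["eef_rot"],**d)
E
```

```text
clock: 4.38
tool_pos: [0.5605, -0.0092, 0.0597]
eef_rot: [0.788, 0.616, 0.001, 0.001]
contact_force: [0.1, 0.1, 0.3]
opening: 0.001
finger_force: 0.0
[ 0.56050882 -0.00916889  0.05967344] [7.87510460e-01 6.16300630e-01 6.86490023e-04 5.81714965e-04] [0.10116242 0.05234911 0.32815238]
```

View pics/w3.png

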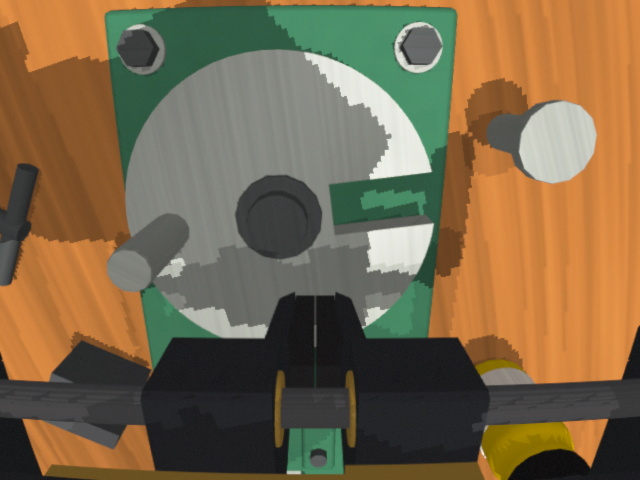

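Sign slip: the finger tip came down to the right of the nut side, clear of everything. It is at (315,295), with the pin top at (130,270). I'll slide it back across behind the pin.

```bash
python3 -m jog '[[[0,-0.03,0,0,0,0],[0,-0.031,0,0,0,0],[0,0,0,0,0,0],[0.005,0,0,0,0,0],[0.005,0,0,0,0,0],[0.005,0,0,0,0,0],[0.004,0,0,0,0,0],[0,0,0,0,0,0],[0,0,0,0,0,0]]]' 0
python3 - <<'E'
from plant import *
import cv2,numpy as np
from h import *
s=get_state();d=snapshot("wrist");v=s["tool_pos"][:2]-[.5545,.0289];x=np.array([.9707,-.2402]);y=np.array([.2402,.9707])
print("fixture",v@x,v@y,s["contact_force"]@np.r_[y,0])
cv2.imwrite("pics/w4.png",d["frame"][:,:,::-1])
E
```

```text
clock: 5.55
tool_pos: [0.505, 0.0243, 0.0587]
eef_rot: [0.787, 0.617, -0.0, -0.0]
contact_force: [-0.9, -1.7, 1.3]
opening: 0.004
finger_force: 0.8
fixture -0.04690408247559926 -0.016396480623357197 -1.8696570600701472
```

View pics/w4.png

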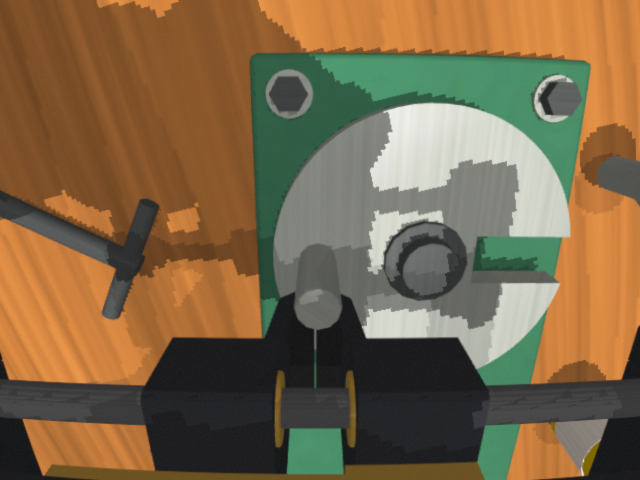

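The tip (315,295) is on the pin (318,300) with about 1.9 N, and the slot now points straight along the fixture's x. Next is the arc.

```bash
python3 -m jog '[[[0.006,-0.0018,0,0,0,0.13],[0.006,-0.0018,0,0,0,0.13],[0.006,-0.0018,0,0,0,0.13],[0.006,-0.0018,0,0,0,0.13],[0.006,-0.0018,0,0,0,0.13],[0.006,-0.0018,0,0,0,0.13],[0.006,-0.0018,0,0,0,0.13],[0.006,-0.0018,0,0,0,0.13],[0.006,-0.0018,0,0,0,0.13],[0.006,-0.0018,0,0,0,0.13],[0,0,0,0,0,0],[0,0,0,0,0,0]]]' 0
cat > st.py <<'E'
from plant import *
from h import *
import sys
s=get_state();d=snapshot("wrist");v=s["tool_pos"][:2]-[.5545,.0289];x=np.array([.9707,-.2402]);y=np.array([.2402,.9707])
t=R.from_quat(s["eef_rot"]).as_matrix()[:2,0]
print("fixture mm",1000*(v@x),1000*(v@y),"z",s["tool_pos"][2],"tool x az in fixture deg",np.degrees(np.arctan2(t@y,t@x)),"F",s["contact_force"],"q7",s["q"][6])
n=sys.argv[1];cv2.imwrite(f"pics/{n}.png",d["frame"][:,:,::-1]);np.savez(n+".npz",tool_pos=s["tool_pos"],eef_rot=s["eef_rot"],**d)
E
python3 st.py w5
```

```text
clock: 7.1
tool_pos: [0.5347, 0.0751, 0.0585]
eef_rot: [1.0, 0.016, -0.0, -0.0]
contact_force: [-0.5, 0.8, -0.4]
opening: 0.007
finger_force: 0.6
fixture mm -30.36096373686187 40.08101965890901 z 0.058538885800606115 tool x az in fixture deg 15.719561576889577 F [-0.50605354  0.80315298 -0.38705167] q7 -1.6464871982401845
```

View pics/w5.png

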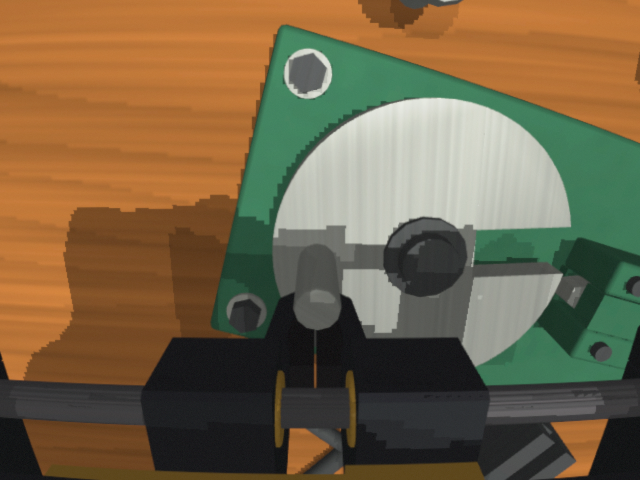

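The pin stays centred on the tip (318,305), and the slot is about 16° from the bolt nose (572,290). Two more rows should finish the turn, then I'll back off, rise and look.

```bash
python3 -m jog '[[[0.0073,-0.0018,0,0,0,0.137],[0.0073,-0.0018,0,0,0,0.137],[0,0,0,0,0,0],[0,0,0,0,0,0]]]' 0
python3 st.py w6
python3 -m jog '[[[-0.015,0,0,0,0,0],[-0.02,0,0,0,0,0],[0,0,-0.05,0,0,0],[0,0,-0.05,0,0,0],[0,0,-0.06,0,0,0],[0,0,-0.06,0,0,0],[0.05,0.05,0,0,0,0],[0.03,0.05,0,0,0,0],[0,0,0,0,0,0],[0,0,0,0,0,0]]]' 0
python3 st.py w7
```

```text
clock: 7.65
tool_pos: [0.5496, 0.0776, 0.0587]
eef_rot: [0.993, -0.121, 0.0, -0.0]
contact_force: [-1.6, 1.4, -0.5]
opening: 0.004
finger_force: 0.7
fixture mm -16.430696066034816 46.11624434159975 z 0.058721098927984466 tool x az in fixture deg 0.021276929549534376 F [-1.57965511  1.43105682 -0.52506038] q7 -1.8052662932753458
clock: 8.95
tool_pos: [0.5647, -0.0236, 0.2787]
eef_rot: [0.992, -0.122, 0.0, -0.0]
contact_force: [-0.1, 0.6, 1.1]
opening: 0.005
finger_force: 0.0
fixture mm 22.486086264172943 -48.50725249264347 z 0.27867379191283415 tool x az in fixture deg -0.15125639032957972 F [-0.06895757  0.57720328  1.07421258] q7 -1.6877728352578178
```

View pics/w7.png

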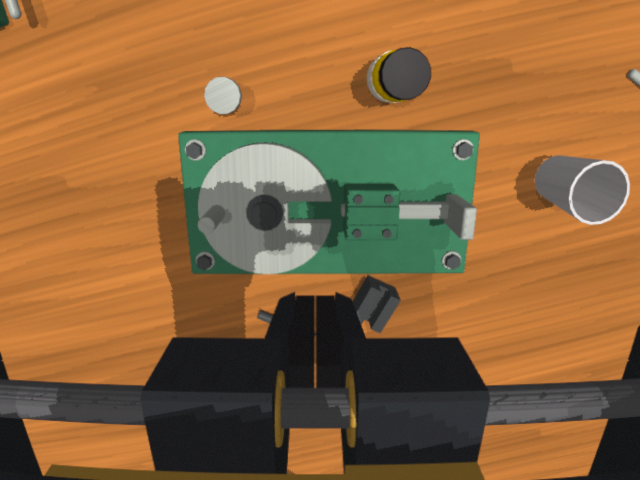

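The slot's edges at rows 199 and 223 straddle the bolt nose (345,211), so it lines up. The pin is at (207,220), tab top at (467,222) and the cup is clear at (600,190). The bolt is next: turn the tool back and go over the tab's tail.

```bash
python3 -m jog '[[[0,0,0,0,0,-0.175],[0,0,0,0,0,-0.175],[0,0,0,0,0,-0.175],[0,0,0,0,0,-0.175],[0,0,0,0,0,-0.175],[0,0,0,0,0,-0.175],[0,0,0,0,0,-0.175],[0,0,0,0,0,-0.175],[0,0,0,0,0,-0.17],[0,0,0,0,0,0]]]' 0
python3 -m jog '[[[-0.04,-0.0225,0,0,0,0],[-0.04,0,0,0,0,0],[-0.04,0,0,0,0,0],[-0.0465,0,0,0,0,0],[0,0,0,0,0,0],[0,0,0,0,0,0]]]' 0
python3 st.py w8
python3 - <<'E'
from h import *
a=dict(np.load("w7.npz"));v=plane(a,[(467,222)],.081,a)[0,:2]-[.5545,.0289];print("tab w7",v@[.9707,-.2402],v@[.2402,.9707])
E
```

```text
clock: 10.25
tool_pos: [0.5646, -0.0219, 0.2787]
eef_rot: [0.788, 0.615, 0.0, -0.0]
contact_force: [0.6, 0.2, 0.6]
opening: 0.002
finger_force: 0.0
clock: 11.0
tool_pos: [0.5028, -0.1782, 0.2788]
eef_rot: [0.789, 0.615, 0.0, -0.0]
contact_force: [-0.5, -0.0, 0.6]
opening: 0.003
finger_force: 0.0
fixture mm -0.4836115558875224 -213.41311486385916 z 0.278769546549946 tool x az in fixture deg 89.78286336805768 F [-0.47595936 -0.02217402  0.60027533] q7 -0.1492037666386165
tab w7 0.002094009617238562 -0.18204516607109997
```

View pics/w8.png

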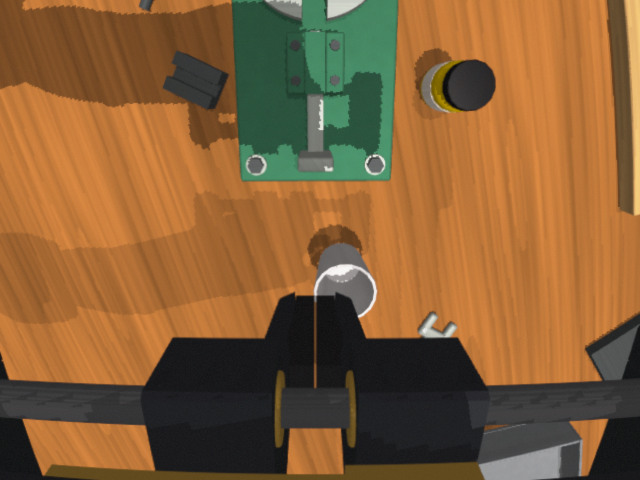

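The tab is straight ahead at (315,165) and the cup rim is at (345,290). I'll check the cup's distance before going down.

```bash
python3 - <<'E'
from h import *
a=dict(np.load("w8.npz"))
for n,p,z in(("cup rim",(345,290),.075),("cup near rim",(345,265),.075),("tab",(316,166),.081)):
    v=plane(a,[p],z,a)[0,:2]-[.5545,.0289];print(n,v@[.9707,-.2402],v@[.2402,.9707])
E
```

```text
cup rim 0.02769712041484396 -0.30194573509930034
cup near rim 0.027165579451890437 -0.2766331952723669
tab 0.0008703781982347084 -0.1850622987667318
```

```bash
python3 -m jog '[[[0,0,0.05,0,0,0],[0,0,0.05,0,0,0],[0,0,0.05,0,0,0],[0,0,0.04,0,0,0],[0,0,0.03,0,0,0],[0,0,0,0,0,0],[0.008,0,0,0,0,0],[0.008,0,0,0,0,0],[0.006,0,0,0,0,0],[0.006,0,0,0,0,0],[0,0,0,0,0,0]]]' 0
python3 -m jog '[[[0.006,0,0,0,0,0],[0.006,0,0,0,0,0],[0.006,0,0,0,0,0],[0.006,0,0,0,0,0],[0.006,0,0,0,0,0],[0.004,0,0,0,0,0],[0,0,0,0,0,0],[0,0,0,0,0,0]]]' 0
python3 st.py w9
```

```text
clock: 12.42
tool_pos: [0.5096, -0.1514, 0.059]
eef_rot: [0.788, 0.615, 0.0, -0.0]
contact_force: [-0.3, 0.2, -0.7]
opening: 0.005
finger_force: 0.0
clock: 13.42
tool_pos: [0.5177, -0.1185, 0.0585]
eef_rot: [0.788, 0.615, 0.0, -0.0]
contact_force: [0.5, -1.0, 0.1]
opening: 0.007
finger_force: 0.0
fixture mm -0.3189900360226759 -151.97063827133854 z 0.05854755908040331 tool x az in fixture deg 89.8440856878097 F [ 0.5283875  -0.98467914  0.13183622] q7 -0.33978233944661956
```

```bash
python3 -m jog '[[[0.002,0,0,0,0,0],[0.001,0,0,0,0,0],[0,0,0,0,0,0],[0,0,0,0,0,0]]]' 0
python3 -m jog '[[[0.001,0,0,0,0,0],[0.001,0,0,0,0,0],[0,0,0,0,0,0],[0,0,0,0,0,0]]]' 0
```

```text
clock: 13.98
tool_pos: [0.5178, -0.1179, 0.0587]
eef_rot: [0.789, 0.614, -0.001, 0.0]
contact_force: [-0.6, -4.7, -0.9]
opening: 0.006
finger_force: 2.6
clock: 14.48
tool_pos: [0.5178, -0.1179, 0.0587]
eef_rot: [0.789, 0.614, -0.002, 0.001]
contact_force: [-1.3, -9.1, -0.6]
opening: 0.003
finger_force: 4.4
```

```bash
python3 -m jog '[[[0.002,0,0,0,0,0],[0.002,0,0,0,0,0],[0,0,0,0,0,0],[0,0,0,0,0,0]]]' 0
python3 -m jog '[[[-0.008,0,0,0,0,0],[-0.02,0,0,0,0,0],[-0.015,0,0,0,0,0],[0,0,-0.04,0,0,0],[0,0,-0.05,0,0,0],[0,0,-0.05,0,0,0],[0,0,-0.05,0,0,0],[0,0,-0.03,0,0,0],[0.05,0,0,0,0,0],[0,0,0,0,0,0],[0,0,0,0,0,0]]]' 0
python3 st.py w10
python3 - <<'E'
import cv2
f=cv2.imread("pics/w10.png")[0:240,180:460];cv2.imwrite("pics/crop2.png",cv2.resize(f,None,fx=2.5,fy=2.5))
E
```

```text
clock: 14.98
tool_pos: [0.5177, -0.1178, 0.0588]
eef_rot: [0.79, 0.613, -0.004, 0.002]
contact_force: [-2.0, -15.1, 0.6]
opening: 0.005
finger_force: 7.9
clock: 16.35
tool_pos: [0.521, -0.1038, 0.2785]
eef_rot: [0.788, 0.615, -0.0, -0.0]
contact_force: [-0.4, -0.1, 1.0]
opening: 0.003
finger_force: 0.0
fixture mm -0.628550736459186 -136.8161699524298 z 0.2785124978647847 tool x az in fixture deg 89.85877821569801 F [-0.4078386  -0.119629    1.03432553] q7 -0.2915771199660814
```

View pics/crop2.png

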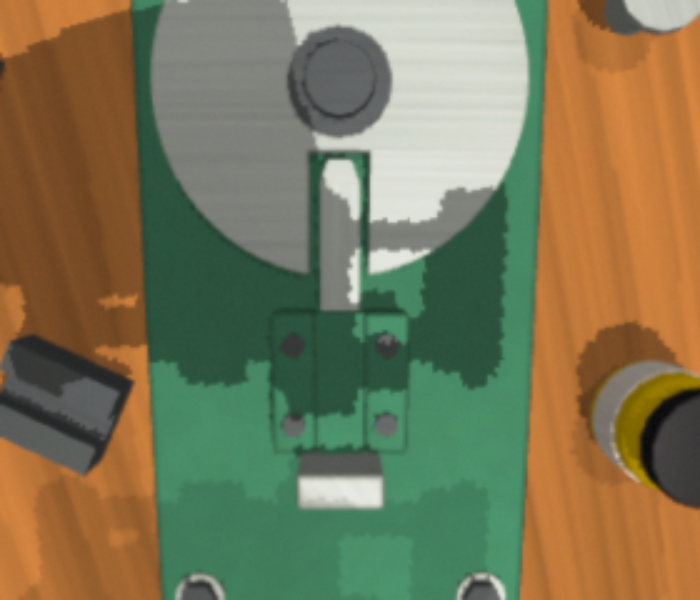

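The bolt nose sits at the slot's bottom (crop 340,160) and the tab is flat against the guide block (340,455), so it is fully home. The robot is clear and the bystanders look undisturbed, so I'm handing in.

```bash
python3 -c "
from plant import *
print(finish_job())"
```

```text
the job is handed in; nothing more can be done
None
```

I turned the disc until its slot lined up, pushed the bolt fully home against its stop, and handed the job in at about 16 s; the robot was clear and touched none of the loose parts.

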